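Uncouple the measuring stage's drawbar from its drive ball

ROBOT

A 6-joint arm with a two-finger parallel gripper is mounted at the origin on the work surface. World frame = base frame: x ahead of the robot, y to its left, z up, the work surface at z = 0. Lengths are in m, angles in degrees, forces in N, time in s.
With the tool pointing down it reaches from about 0.325 to 0.9 m from the base axis. Payload 3.5 kg.
Tool frame: the origin (TCP) lies midway between the tips of the shut fingers; the grasp point (between the pads) lies 19 mm behind it; z points along the fingers, y is the direction in which the jaws open and shut (so a half turn about z gives the same grasp; the last joint's range is limited). The gripper opens to 85 mm and grips with 20 to 120 N. Pads are 22 mm wide; open, the fingers measure 114 mm over their backs; the gripper's body (76 mm by 85 mm) begins 54 mm behind the grasp point. The pads swing forward as they close: fully open they stand 13 mm farther back than shut.
Start: joints at [57.903, 15.837, -1.513, 72.651, 0, 84.076], TCP at [0.276, 0.561, 0.231] pointing down, gripper open.
Joint ranges: [-178.77, 178.77], [-48.84, 107.48], [-61.69, 71.31], [-111.58, 123.2], [-90, 87.43], [-180, 180]. Speed limits (degrees/s): [147.25, 147.25, 180, 180, 180, 180].

INTERFACE

Orientations are given as [roll, pitch, yaw] about the fixed x, y, z axes, in that order (R = Rz(yaw) Ry(pitch) Rx(roll)).
In Python, from station import telemetry, vision, close_job gives the robot as it stands.
- The arm moves only by the tool servo_tool, never from a script. Its argument "moves" is a list of rows, each an object of numbers: "gripper": the gripper's target within -1 to 1 (fully open at 1, half-way at 0, shut at -1); "x", "y", "z": the shift along the tool's x, y, z in m; "ax", "ay", "az": the turn, a rotation vector about the tool's x, y, z in units of 5 degrees (1.0 is 5 degrees). A call has exactly 5 rows; each row shifts and turns the pose as measured when the row begins, along the tool's axes as they then stand; what a row does not reach is not made up. A row lasts 1/8 s, in which the tool goes at most 62.5 mm and 10.7 degrees, less where a joint would pass 70% of its speed; a pose out of reach is approached as far as the arm can. A call with a gripper value outside its range is refused whole. The fingers move at their own pace and stop on an object; the grip force is fixed at half the most. Time passes only in rows, so rows that do not move let the fingers close, or fill a call up. It gives the time, the measured TCP pose, the force and the opening at its end, in the units of the state.
- telemetry.get_obs(): the state, without advancing time (a new reading comes with each control period).
- vision.read_camera(name): name is "scene" or "top" or "wrist"; returns (picture, depth): 480x640x3 uint8, blue, green, red; 480x640 float32, m along the optical axis (not along the pixel's ray), 0 where there is no reading.
- vision.camera_info(name): a dict with "mtx" (3x3 intrinsics, pixels), "R" (3x3) and "t" (3): a world point X has camera coordinates R X + t; the wrist camera has in their place "mount" (4x4, takes a point from camera to tool coordinates, whose origin is the TCP and whose axes are the flange's). Camera axes: x right, y down, z forward; pixel columns grow to the right and rows downward; lengths in m; the calibration is good to about 2 mm. A picture is of the moment at which its call begins: read the wrist's pose just before it. camera_info takes no time and is no camera call.
- close_job(): hands the job in, once; it reports no verdict.
The state is a dict: "time_s": time; "qpos": joint angles; "joint_velocities": joint speeds; "joint_efforts": joint torques, N m; "position": TCP position; "orientation": TCP orientation; "ft_force": force on the tool from outside, world axes, zero at the start; "ft_torque": the same for the moment, N m; "gripper_width": finger opening in m.
Only numpy, scipy, OpenCV 4.12 (cv2) and the standard library are available. Lean on these libraries where they do the work, as an engineer would, in place of code of your own. Each camera call takes 0.05 s, during which the arm holds its last target.

TASK

Uncouple the measuring stage from its drive: first set the stage brake by pressing its hinged spring pedal right down to the stop with the gripper, hold it there for a moment and let it come back up. Then pull the latch on the drawbar's coupler sideways against its spring, all the way, while the coupler is still down on the ball, and lift the drawbar at least 50 mm up off the ball. Finish while holding it raised and still in the gripper - do not put it down or let go - and leave the loose things around undisturbed.

Things in the scene. Friction and masses are not known exactly. Their poses are not given: they have to be found in the camera images.
- hitch: Fixed stage-drive hitch: black base plate 300 x 120 mm, 12 mm thick. Origin: centre of its underside, on the table. Its x axis runs from the drawbar's pivot clevis (at x = -110 mm) to the ball mount (at x = +100 mm); y is to the left of that, z up. It does not move.
- ball (a point): Centre of the fixed steel drive ball (28 mm across, on a neck with a 32 mm collar under it), 62 mm above the table, at x = +100 mm of the hitch.
- pivot (a point): Middle of the drawbar's pivot pin, 75 mm above the table, at x = -110 mm of the hitch; the pin lies along the hitch's y axis. Clevis top 92 mm above the table.
- drawbar (a joint): Angle of the drawbar about its pivot (rad): 0 level with its coupler down over the ball, growing as the coupler end is lifted, end stop 0.8. The grey bar is 22 mm wide and ends in a square coupler hood (56 x 46 mm, top 86 mm above the table) over the ball, 210 mm from the pivot. It weighs about 0.45 kg (varies 0.7 to 1.4 times) plus the latch 0.1 kg; nearly free hinge, so it falls back when let go.
- socket (a point): Centre of the coupler's socket, on the drawbar; sits exactly at the ball's centre while coupled (62 mm above the table) and rises with the drawbar.
- latch (a joint): Sideways travel of the coupler's steel latch (m): 0 closed, 0.020 pulled to its stop. It slides on the coupler's top along the hitch's +y direction (that is the side where its plate turns down over the coupler's edge to a claw). Spring: about 4 N at the start, 9 N at the stop; it snaps shut when let go. Closed, its claw hooks under the ball's collar and the drawbar cannot be lifted; past 0.007 it is clear. The claw hangs to 36 mm above the table.
- latch_tab (a point): Centre of the latch's upright steel grip tab, on the latch, directly above the ball while closed, 109 mm above the table. The tab is 14 mm thick along the hitch's y (the pull direction), 24 mm wide along x and 36 mm tall (from 91 to 127 mm above the table); the latch plate at its foot is 5 mm thick. It can be pinched from above across the 14 mm, and carries the drawbar when raised. It tilts with the drawbar.
- brake: Fixed stage brake block: black plate 150 x 90 mm, 12 mm thick; origin at the centre of its underside on the table, z up. The pedal's hinge is at its x = +50 mm, 34 mm above the table, along its y axis; the pedal slopes up from there towards -x. It does not move.
- pedal (a joint): Angle of the hinged brake pedal (rad): 0 up (at rest), 0.30 down at its stop. At the stop the pedal plate still slopes up 0.08 rad. A spring brings it back up; at the tread's middle the press takes about 2.5 N at the start, 9 N at the stop.
- pedal_pad (a point): Middle of the top of the pedal's black rubber tread (58 x 50 mm), on the pedal, about 79 mm from the hinge line. At rest 70 mm above the table, pressed to the stop about 48 mm.
- ring_gauge: Bystander, leave alone: plain steel ring, 36 mm across, 14 mm high; loose. Origin: centre of its underside.
- v_block: Bystander, leave alone: dark steel V-block, 50 x 45 x 36 mm; loose. Origin: centre of its underside.
- plug_gauge: Bystander, leave alone: standing steel plug gauge, 32 mm across, 66 mm high; loose. Origin: centre of its underside.
- loupe: Bystander, leave alone: black magnifier, 38 mm across, 44 mm high; loose. Origin: centre of its underside.
- spray_bottle: Bystander, leave alone: spray bottle, 73 mm across, 202 mm high; loose. Origin: centre of its underside.
- mouse: Bystander, leave alone: computer mouse, 100 x 58 x 31 mm; loose. Origin: centre of its underside.
- caliper: Bystander, leave alone: caliper lying flat, 200 x 72 mm, 12 mm high; loose. Origin: centre of its underside.
There are look-alikes about, which are no part of the job. Leave any brown look-alike of the brake alone.

How it is judged (in metres and radians):
On the way, in this order (a step that is already met when the one before it is completed fails the run):
1. the fingers press the brake pedal down to its stop (beyond 0.27 of 0.30 rad) for 0.2 s, the drawbar still down (value of joint pedal above 0.27 rad and contact force between the fingers and pedal above 1 N and value of joint drawbar below 0.05 rad), for 0.2 s.
2. the pedal is back up and the fingers hold the latch pulled sideways (at least 15 of 20 mm) with the coupler still down on the ball (value of joint pedal below 0.06 rad and value of joint latch above 0.015 m and value of joint drawbar below 0.05 rad and (contact force between the fingers and drawbar above 1 N or contact force between the fingers and latch above 1 N)), for 0.1 s.
At the end, for the whole second after the job is handed in: The coupler's socket is at least 50 mm higher than when coupled (112 mm or more above the table), the drawbar is still (under 0.05 rad/s) and carried by the fingers (contact force above 1 N on the drawbar or its latch), and the brake pedal is back up (below 0.06 rad) (z of socket in the frame of hitch above 0.112 m and velocity of joint drawbar between -0.05 and 0.05 rad/s and (contact force between the fingers and drawbar above 1 N or contact force between the fingers and latch above 1 N) and value of joint pedal below 0.06 rad); the arm keeps its last pose, push and grip.
It fails at once if a loose bystander is moved more than 20 mm (distance of any of ring_gauge, v_block, plug_gauge, loupe, spray_bottle, mouse, caliper from where it was at the start of the episode above 0.02 m).
It also fails if it takes over 51 s, if anything falls off the work surface, if the arm or the gripper's body presses on something with over 40 N, if the wrist force passes 120 N, or if a joint passes its speed limit or range.

## Working session

There is one attempt and no reset: what is moved stays moved. The work goes in short steps, Python scripts to look and compute and a tool call to move; the robot and the scene stay as the last step left them, time stands still between calls to the robot, and variables do not carry over. Pictures are saved under pics/ and viewed, and the job is handed in when it is done.

Besides the shell and the picture viewer there is one more tool, called as a command line: name --argument value ..., lists and objects as JSON in quotes. servo_tool: Moves the arm, as the interface text tells. Its arguments: {"type":"object","properties":{"moves":{"type":"array"}},"required":["moves"]}

```bash
ls; mkdir -p pics; python3 - <<'E'
from station import telemetry, vision
import cv2,numpy as np
o=telemetry.get_obs();print(o)
for n in("scene","top"):
    p,d=vision.read_camera(n);cv2.imwrite(f"pics/{n}0.png",p);np.save(f"pics/{n}0.npy",d);i=vision.camera_info(n);print(n,i)
    np.savez(f"pics/{n}_cal.npz",**{k:np.array(v) for k,v in i.items() if k in("mtx","R","t")})
E
```

```text
pics
{'time_s': 0.0, 'qpos': array([ 5.79025819e+01,  1.58786252e+01, -1.59943330e+00,  7.26514162e+01,
        4.71097159e-04,  8.40758782e+01]), 'joint_velocities': array([ 0.01527244,  0.06469197,  0.05253284, -0.04331523, -0.06588753,
       -0.03620437]), 'joint_efforts': array([ 7.21647157e-04, -4.45506120e+01,  2.95201635e+01,  1.61412999e-02,
        5.27783129e-05,  6.22633422e-06]), 'position': array([0.27525824, 0.56023421, 0.23014266]), 'orientation': array([-1.79871265e+02, -1.38318199e-02,  1.53826688e+02]), 'ft_force': array([ 7.08804680e-01,  3.59190642e-04, -2.27515922e-01]), 'ft_torque': array([-0.01228864, -0.0030807 , -0.00743365]), 'gripper_width': 0.08517671963058104}
scene {'mtx': array([[550.07173963,   0.        , 315.6949047 ],
       [  0.        , 550.07173963, 248.0498845 ],
       [  0.        ,   0.        ,   1.        ]]), 'R': array([[ 0.66030276,  0.75087814,  0.01350101],
       [ 0.47239876, -0.40130563, -0.78472492],
       [-0.58381476,  0.52453389, -0.61969712]]), 't': array([-0.36077725, -0.16743495,  1.57301683])}
top {'mtx': array([[557.24730971,   0.        , 320.57760894],
       [  0.        , 557.24730971, 231.63545502],
       [  0.        ,   0.        ,   1.        ]]), 'R': array([[ 0.01561807, -0.99987657, -0.00170804],
       [-0.99652846, -0.01542601, -0.08181111],
       [ 0.08177467,  0.00297984, -0.99664639]]), 't': array([0.00289159, 0.54816814, 1.31630226])}
```

View pics/scene0.png

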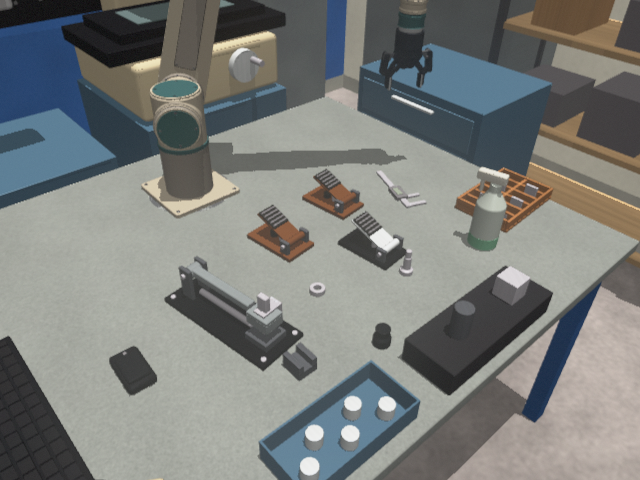

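View pics/top0.png

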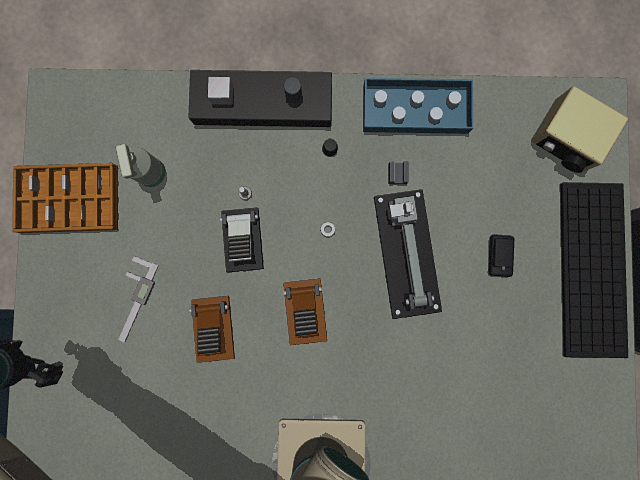

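The black-plated brake at top (242,240) fits the description; the brown look-alikes are at (212,328) and (305,311). The only hitch is at (407,254). I'll confirm with an enlarged crop.

```bash
cat > h.py <<'E'
import numpy as np,cv2
def cal(n):
    c=np.load(f"pics/{n}_cal.npz");return c["mtx"],c["R"],c["t"]
def ray(n,uv,z):
    K,R,t=cal(n);C=-R.T@t;uv=np.atleast_2d(uv).astype(float)
    d=np.c_[uv,np.ones(len(uv))]@np.linalg.inv(K).T@R
    return C+d*((z-C[2])/d[:,2])[:,None]
def proj(n,X):
    K,R,t=cal(n);c=np.atleast_2d(X)@R.T+t;p=c@K.T;return p[:,:2]/p[:,2:]
E
python3 - <<'E'
from h import *
p=cv2.imread("pics/top0.png");s=cv2.imread("pics/scene0.png")
a=cv2.resize(p[195:285,205:280],None,fx=5,fy=5,interpolation=2)
b=cv2.resize(p[180:330,360:450],None,fx=4,fy=4,interpolation=2)
c=np.zeros((600,800,3),np.uint8);c[:450,:375]=a;c[:600,400:760]=b
cv2.imwrite("pics/c1.png",c)
a=cv2.resize(s[200:280,330:420],None,fx=4,fy=4,interpolation=2)
b=cv2.resize(s[250:370,160:320],None,fx=2.7,fy=2.7,interpolation=2)
c=np.zeros((600,800,3),np.uint8);c[:a.shape[0],:a.shape[1]]=a;c[:b.shape[0],365:365+b.shape[1]]=b
cv2.imwrite("pics/c2.png",c)
# dark plates
m=(p.max(2)<45).astype(np.uint8)*255
for nm,(x0,y0,x1,y1) in dict(brake=(205,195,280,285),hitch=(365,180,450,330)).items():
    q=np.zeros_like(m);q[y0:y1,x0:x1]=m[y0:y1,x0:x1]
    q=cv2.morphologyEx(q,cv2.MORPH_OPEN,np.ones((3,3)))
    cs,_=cv2.findContours(q,0,2);cs=[x for x in cs if cv2.contourArea(x)>40]
    r=cv2.minAreaRect(cv2.convexHull(np.vstack(cs)));bx=cv2.boxPoints(r);print(nm,r,bx.tolist())
    w=ray("top",bx,.012);print(w.round(4),w.mean(0).round(4))
    print([np.linalg.norm(w[i]-w[i-1]).round(4) for i in range(4)])
E
```

```text
brake ((243.5049591064453, 253.04953002929688), (22.487842559814453, 21.293794631958008), 84.2894058227539) [[231.79209899902344, 242.92080688476562], [252.98020935058594, 240.802001953125], [255.2178192138672, 263.1782531738281], [234.0297088623047, 265.29705810546875]]
[[0.5182 0.2257 0.012 ]
 [0.5241 0.1746 0.012 ]
 [0.4702 0.1678 0.012 ]
 [0.4643 0.2187 0.012 ]] [0.4942 0.1967 0.012 ]
[np.float64(0.0544), np.float64(0.0514), np.float64(0.0544), np.float64(0.0513)]Traceback (most recent call last):
  File "<stdin>", line 17, in <module>
    return _nx.concatenate(arrs, 0, dtype=dtype, casting=casting)
           ~~~~~~~~~~~~~~~^^^^^^^^^^^^^^^^^^^^^^^^^^^^^^^^^^^^^^^
ValueError: need at least one array to concatenate
```

View pics/c1.png

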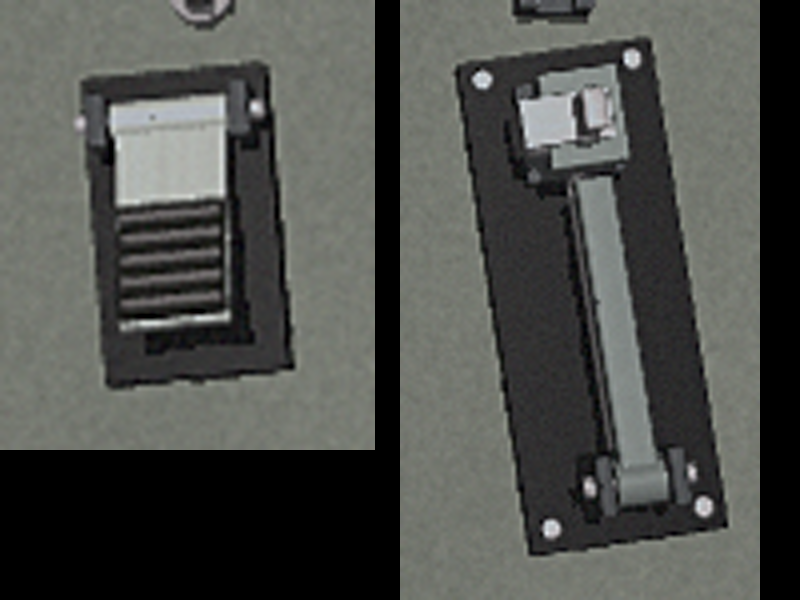

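View pics/c2.png

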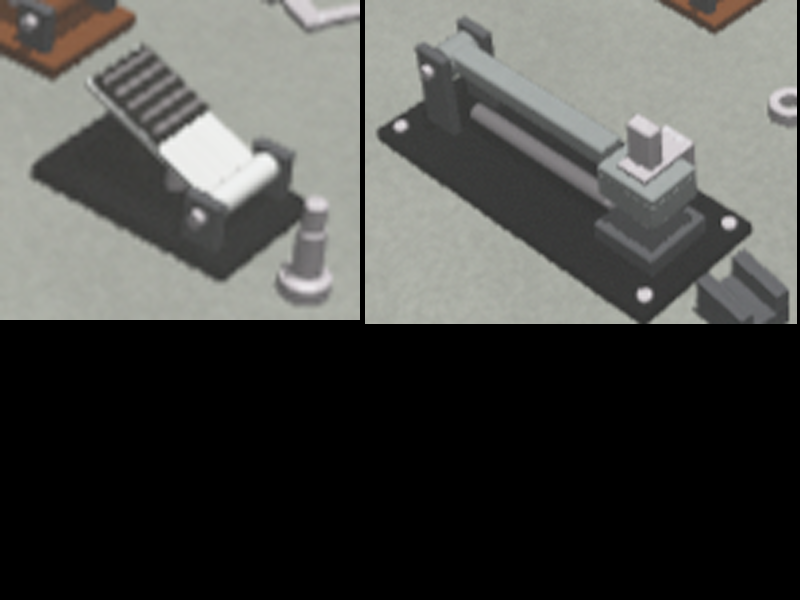

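The crops confirm it. The black brake's tread runs towards the robot, and the hitch's clevis is near the robot with the ball end far. The latch plate and claw are on the image-left side (+y).

```bash
python3 - <<'E'
from h import *
B=np.array([(82,78),(268,64),(293,368),(108,387)]);B=(B+.5)/5-.5+[205,195]
H=np.array([(456,66),(650,38),(727,526),(530,555)])-[400,0];H=(H+.5)/4-.5+[360,180]
for n,c in(("brake",B),("hitch",H)):
    w=ray("top",c,.012);cen=w.mean(0)
    ax=(w[0]+w[1]-w[2]-w[3])/2;print(n,w.round(4).tolist(),cen.round(4),"len",np.linalg.norm(ax),np.linalg.norm(w[0]-w[1]),np.linalg.norm(w[2]-w[3]),"yaw",np.degrees(np.arctan2(ax[1],ax[0])))
    u=ax/np.linalg.norm(ax);v=np.array([-u[1],u[0],0])
    pts={"pad":cen*[1,1,0]+u*(50-70)/1000+[0,0,.07]} if n=="brake" else {"tab":cen*[1,1,0]+u*.1+[0,0,.127],"tabmid":cen*[1,1,0]+u*.1+[0,0,.109],"pivot":cen*[1,1,0]-u*.11+[0,0,.075]}
    for k,P in pts.items(): print(k,P.round(4),"top",proj("top",P).round(1),"scene",proj("scene",P).round(1))
# pad in crop: tread corners
T=np.array([(117,205),(222,200),(228,308),(120,318)]);T=(T+.5)/5-.5+[205,195]
print("tread at z.07",ray("top",T,.07).mean(0))
t=(np.array([(597,108)])-[400,0]+.5)/4-.5+[360,180];print("tabtop",ray("top",t,.127))
E
```

```text
brake [[0.5974, 0.2542, 0.012], [0.6057, 0.164, 0.012], [0.4584, 0.1483, 0.012], [0.4479, 0.2371, 0.012]] [0.5273 0.2009 0.012 ] len 0.14928586592802967 0.09059820061133911 0.08948995170983345 yaw 6.29735642613671
pad [0.5075 0.1987 0.07  ] top [[239.3 246.2]] scene [[366.9 222.4]]
hitch [[0.6376, -0.1163, 0.012], [0.6566, -0.2343, 0.012], [0.3626, -0.2805, 0.012], [0.3436, -0.1628, 0.012]] [ 0.5001 -0.1985  0.012 ] len 0.29767316057658394 0.11949053461205754 0.11922765064923654 yaw 8.963709425076017
tab [ 0.5989 -0.1829  0.127 ] top [[408.3 206.3]] scene [[262.8 294.8]]
tabmid [ 0.5989 -0.1829  0.109 ] top [[407.  207.4]] scene [[263.2 301.7]]
pivot [ 0.3914 -0.2156  0.075 ] top [[418.8 299.6]] scene [[193.5 269. ]]
tread at z.07 [0.50760286 0.19948894 0.07      ]
tabtop [[ 0.59826495 -0.18418507  0.127     ]]
```

servo_tool --moves '[{"gripper":-1,"az":-1.4},{"gripper":-1,"az":-1.4},{"gripper":-1,"az":-1.4},{"gripper":-1,"az":-1.4},{"gripper":-1,"az":-1.4}]'

```text
invalid input
```

```bash
cat > go.py <<'E'
import sys,numpy as np
from scipy.spatial.transform import Rotation as Ro
from station import telemetry
o=telemetry.get_obs();R=Ro.from_euler('xyz',o['orientation'],degrees=True)
tgt=np.array([float(v) for v in sys.argv[1:4]]);rpy=[float(v) for v in sys.argv[4:7]] or [180,0,-171]
d=R.inv().apply(tgt-o['position']);r=(R.inv()*Ro.from_euler('xyz',rpy,degrees=True)).as_rotvec(degrees=True)/5
print("t",o['time_s'],"pos",o['position'].round(4),"rpy",o['orientation'].round(2),"q",o['qpos'].round(1),"F",o['ft_force'].round(2),"w",round(o['gripper_width'],4))
print("shift tool mm",(d*1000).round(1),"turn units",r.round(3))
E
python3 go.py 0.5075 0.199 0.12
```

```text
t 0.1 pos [0.2753 0.5603 0.2303] rpy [-1.7988e+02 -1.0000e-02  1.5383e+02] q [57.9 15.9 -1.6 72.7 -0.  84.1] F [-1.23 -0.06  0.7 ] w 0.0855
shift tool mm [-367.8 -221.6  110.7] turn units [-0.022 -0.009 -7.035]
```

servo_tool --moves '[{"gripper":-1,"x":0,"y":0,"z":0,"ax":0,"ay":0,"az":-1.4},{"gripper":-1,"x":0,"y":0,"z":0,"ax":0,"ay":0,"az":-1.4},{"gripper":-1,"x":0,"y":0,"z":0,"ax":0,"ay":0,"az":-1.4},{"gripper":-1,"x":0,"y":0,"z":0,"ax":0,"ay":0,"az":-1.4},{"gripper":-1,"x":0,"y":0,"z":0,"ax":0,"ay":0,"az":-1.4}]'

```text
time_s: 0.72
position: [0.274, 0.5582, 0.2266]
orientation: [-179.6, -0.3, -170.0]
ft_force: [-0.6, 0.2, -0.5]
gripper_width: -0.0002
```

```bash
python3 go.py 0.5075 0.199 0.12
```

```text
t 0.725 pos [0.274  0.5582 0.2266] rpy [-179.61   -0.35 -170.03] q [57.9 16.  -1.9 72.6 -0.  47.9] F [-0.61  0.17 -0.51] w -0.0002
shift tool mm [-168.4 -393.5  108.2] turn units [-0.078 -0.069  0.194]
```

servo_tool --moves '[{"gripper":-1,"x":-0.024,"y":-0.056,"z":0.0,"ax":0,"ay":0,"az":0.1},{"gripper":-1,"x":-0.024,"y":-0.056,"z":0,"ax":0,"ay":0,"az":0},{"gripper":-1,"x":-0.024,"y":-0.056,"z":0.0,"ax":0,"ay":0,"az":0},{"gripper":-1,"x":-0.024,"y":-0.056,"z":0,"ax":0,"ay":0,"az":0},{"gripper":-1,"x":-0.024,"y":-0.056,"z":0,"ax":0,"ay":0,"az":0}]'

```text
time_s: 1.35
position: [0.441, 0.2988, 0.2249]
orientation: [-179.6, -0.4, -170.0]
ft_force: [0.4, -0.5, -0.8]
gripper_width: -0.0002
```

```bash
python3 go.py 0.5075 0.199 0.12
```

```text
t 1.35 pos [0.441  0.2988 0.2249] rpy [-179.56   -0.45 -169.95] q [ 27.3   7.1 -13.1  70.4  -0.3  17.3] F [ 0.35 -0.48 -0.84] w -0.0002
shift tool mm [ -48.9 -109.1  105.3] turn units [-0.088 -0.089  0.21 ]
```

servo_tool --moves '[{"gripper":-1,"x":-0.016,"y":-0.037,"z":0.02,"ax":-0.08,"ay":-0.08,"az":0.2},{"gripper":-1,"x":-0.016,"y":-0.037,"z":0.02,"ax":0,"ay":0,"az":0},{"gripper":-1,"x":-0.016,"y":-0.037,"z":0.02,"ax":0,"ay":0,"az":0},{"gripper":-1,"x":0,"y":0,"z":0.02,"ax":0,"ay":0,"az":0},{"gripper":-1,"x":0,"y":0,"z":0.01,"ax":0,"ay":0,"az":0}]'

```text
time_s: 1.98
position: [0.51, 0.1888, 0.1322]
orientation: [-180.0, 0.0, -171.4]
ft_force: [-0.2, 0.4, -1.0]
gripper_width: -0.0001
```

```bash
python3 go.py 0.5075 0.199 0.07
```

```text
t 1.975 pos [0.51   0.1888 0.1322] rpy [-1.7997e+02  3.0000e-02 -1.7144e+02] q [ 13.5  11.9 -19.2  58.9  -0.    5. ] F [-0.22  0.39 -1.01] w -0.0001
shift tool mm [ 1.  10.4 62.2] turn units [-0.006  0.005 -0.089]
```

servo_tool --moves '[{"gripper":-1,"x":0,"y":0.006,"z":0.015,"ax":0,"ay":0,"az":0},{"gripper":-1,"x":0.001,"y":0.004,"z":0.015,"ax":0,"ay":0,"az":0},{"gripper":-1,"x":0,"y":0,"z":0.01,"ax":0,"ay":0,"az":0},{"gripper":-1,"x":0,"y":0,"z":0.01,"ax":0,"ay":0,"az":0},{"gripper":-1,"x":0,"y":0,"z":0.008,"ax":0,"ay":0,"az":0}]'

```text
time_s: 2.6
position: [0.5069, 0.2011, 0.0712]
orientation: [-180.0, 0.1, -171.3]
ft_force: [-0.9, -0.4, 2.1]
gripper_width: 0.0001
```

```bash
python3 go.py 0.5075 0.199 0.048
```

```text
t 2.6 pos [0.5069 0.2011 0.0712] rpy [-1.7999e+02  7.0000e-02 -1.7125e+02] q [ 14.9  15.7 -22.7  51.6  -0.    6.1] F [-0.87 -0.36  2.06] w 0.0001
shift tool mm [-0.3 -2.2 23.2] turn units [-0.003  0.013 -0.05 ]
```

Contact begins. I'll press to the stop.

servo_tool --moves '[{"gripper":-1,"x":0,"y":-0.002,"z":0.008,"ax":0,"ay":0,"az":0},{"gripper":-1,"x":0,"y":0,"z":0.007,"ax":0,"ay":0,"az":0},{"gripper":-1,"x":0,"y":0,"z":0.005,"ax":0,"ay":0,"az":0},{"gripper":-1,"x":0,"y":0,"z":0.004,"ax":0,"ay":0,"az":0},{"gripper":-1,"x":0,"y":0,"z":0.004,"ax":0,"ay":0,"az":0}]'

```text
time_s: 3.22
position: [0.5053, 0.1994, 0.0468]
orientation: [179.9, -0.2, -171.2]
ft_force: [-11.5, -2.1, 38.5]
gripper_width: -0.0002
```

```bash
python3 go.py 0.5075 0.199 0.048
```

```text
t 3.225 pos [0.5053 0.1994 0.0468] rpy [ 179.88   -0.18 -171.24] q [ 14.6  17.3 -24.1  48.8   0.1   5.9] F [-11.52  -2.15  38.49] w -0.0002
shift tool mm [-2.1 -0.7 -1.2] turn units [ 0.025 -0.036 -0.048]
```

At the stop (force jumped to 38 N at z 0.047). I'll hold with lighter pressure.

servo_tool --moves '[{"gripper":-1,"x":0,"y":0,"z":0.001,"ax":0,"ay":0,"az":0},{"gripper":-1,"x":0,"y":0,"z":0.001,"ax":0,"ay":0,"az":0},{"gripper":-1,"x":0,"y":0,"z":0.001,"ax":0,"ay":0,"az":0},{"gripper":-1,"x":0,"y":0,"z":0.001,"ax":0,"ay":0,"az":0},{"gripper":-1,"x":0,"y":0,"z":0.001,"ax":0,"ay":0,"az":0}]'

```text
time_s: 3.85
position: [0.5054, 0.1993, 0.0484]
orientation: [179.8, -0.1, -171.3]
ft_force: [-3.3, -0.4, 8.5]
gripper_width: -0.0002
```

```bash
python3 go.py 0.5075 0.199 0.11; python3 - <<'E'
from station import vision
import cv2
p,d=vision.read_camera("scene");cv2.imwrite("pics/press.png",cv2.resize(p[150:290,310:450],None,fx=4,fy=4,interpolation=2))
E
```

```text
t 3.85 pos [0.5054 0.1993 0.0484] rpy [ 1.7979e+02 -1.2000e-01 -1.7127e+02] q [ 14.6  17.1 -24.   48.9   0.2   5.9] F [-3.28 -0.38  8.51] w -0.0002
shift tool mm [ -1.9  -0.4 -61.6] turn units [ 0.041 -0.024 -0.054]
```

View pics/press.png

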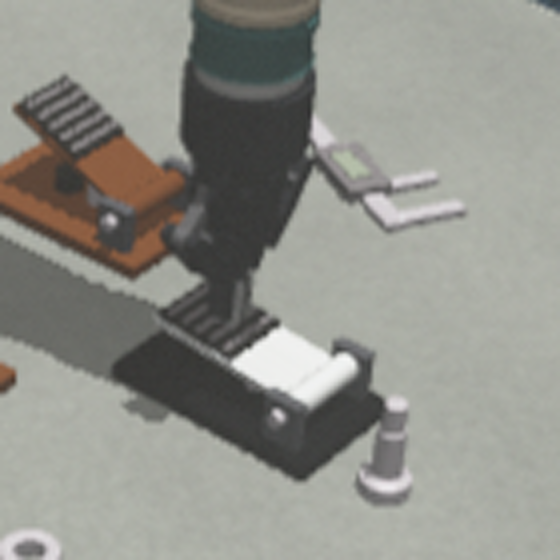

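The shut fingers are mid-tread at (235,310) and the pedal is nearly flat. Force fell to 8.5 N, so I'll press firmly once more to be sure of the 0.2 s hold.

servo_tool --moves '[{"gripper":-1,"x":0,"y":0,"z":0.003,"ax":0,"ay":0,"az":0},{"gripper":-1,"x":0,"y":0,"z":0.003,"ax":0,"ay":0,"az":0},{"gripper":-1,"x":0,"y":0,"z":0.003,"ax":0,"ay":0,"az":0},{"gripper":-1,"x":0,"y":0,"z":0.003,"ax":0,"ay":0,"az":0},{"gripper":-1,"x":0,"y":0,"z":0.003,"ax":0,"ay":0,"az":0}]'

```text
time_s: 4.53
position: [0.5053, 0.1993, 0.0475]
orientation: [179.7, -0.1, -171.3]
ft_force: [-7.0, -2.4, 22.6]
gripper_width: 0.0001
```

servo_tool --moves '[{"gripper":-1,"x":0,"y":0,"z":-0.006,"ax":0,"ay":0,"az":0},{"gripper":-1,"x":0,"y":0,"z":-0.015,"ax":0,"ay":0,"az":0},{"gripper":-1,"x":0,"y":0,"z":-0.04,"ax":0,"ay":0,"az":0},{"gripper":-1,"x":0,"y":0,"z":-0.05,"ax":0,"ay":0,"az":0},{"gripper":-1,"x":0,"y":0,"z":-0.06,"ax":0,"ay":0,"az":0}]'

```text
time_s: 5.15
position: [0.5041, 0.1968, 0.2206]
orientation: [179.9, -0.4, -171.4]
ft_force: [1.5, 0.5, 0.4]
gripper_width: 0.0001
```

```bash
python3 go.py 0.5985 -0.1835 0.2
```

```text
t 5.15 pos [0.5041 0.1968 0.2206] rpy [ 179.87   -0.41 -171.37] q [ 14.4   8.  -12.6  69.8   0.2   5.8] F [1.46 0.47 0.44] w 0.0001
shift tool mm [ -36.5 -390.2   19.4] turn units [ 0.027 -0.081 -0.075]
```

servo_tool --moves '[{"gripper":-1,"x":-0.005,"y":-0.06,"z":0,"ax":0,"ay":-0.08,"az":-0.08},{"gripper":0,"x":-0.005,"y":-0.06,"z":0,"ax":0,"ay":0,"az":0},{"gripper":0,"x":-0.005,"y":-0.06,"z":0,"ax":0,"ay":0,"az":0},{"gripper":0,"x":-0.005,"y":-0.06,"z":0,"ax":0,"ay":0,"az":0},{"gripper":0,"x":-0.005,"y":-0.06,"z":0,"ax":0,"ay":0,"az":0}]'

```text
time_s: 5.78
position: [0.5808, -0.0995, 0.2281]
orientation: [179.9, 0.7, -170.4]
ft_force: [0.2, 0.4, -0.1]
gripper_width: 0.0428
```

```bash
python3 go.py 0.5985 -0.1835 0.2
```

```text
t 5.775 pos [ 0.5808 -0.0995  0.2281] rpy [ 179.9     0.72 -170.43] q [-16.2  11.9  -7.   70.5   0.4 -25.8] F [ 0.19  0.39 -0.12] w 0.0428
shift tool mm [ -3.1 -85.8  27.9] turn units [0.021 0.144 0.113]
```

servo_tool --moves '[{"gripper":0,"x":-0.001,"y":-0.035,"z":0.01,"ax":0,"ay":0.14,"az":0.1},{"gripper":0,"x":-0.001,"y":-0.035,"z":0.01,"ax":0,"ay":0,"az":0},{"gripper":0,"x":0,"y":-0.01,"z":0.01,"ax":0,"ay":0,"az":0},{"gripper":0,"x":0,"y":0,"z":0.005,"ax":0,"ay":0,"az":0},{"gripper":0,"x":0,"y":0,"z":0,"ax":0,"ay":0,"az":0}]'

```text
time_s: 6.4
position: [0.5939, -0.1842, 0.1903]
orientation: [179.8, -0.2, -171.3]
ft_force: [0.2, -0.2, 0.2]
gripper_width: 0.0428
```

```bash
python3 go.py 0.5985 -0.1835 0.15; python3 - <<'E'
from station import vision
import cv2,numpy as np
for n in("wrist","scene"):
    p,d=vision.read_camera(n);cv2.imwrite(f"pics/{n}1.png",p)
i=vision.camera_info("wrist");print(i);np.savez("pics/wcal.npz",mtx=i["mtx"],mount=i["mount"])
E
```

```text
t 6.4 pos [ 0.5939 -0.1842  0.1903] rpy [ 179.77   -0.24 -171.33] q [-23.2  17.1  -4.9  68.4   0.1 -31.9] F [ 0.23 -0.22  0.18] w 0.0428
shift tool mm [-4.8 -0.2 40.3] turn units [ 0.047 -0.049 -0.066]
{'mtx': array([[336.60427863,   0.        , 319.51341211],
       [  0.        , 336.60427863, 243.27475217],
       [  0.        ,   0.        ,   1.        ]]), 'mount': array([[-3.44730454e-04, -9.55670251e-01, -2.94438876e-01,
         7.59320922e-02],
       [ 9.99999791e-01, -1.68460044e-04, -6.24028088e-04,
        -1.48487097e-03],
       [ 5.46763893e-04, -2.94439030e-01,  9.55670110e-01,
        -1.42080925e-01],
       [ 0.00000000e+00,  0.00000000e+00,  0.00000000e+00,
         1.00000000e+00]])}
```

View pics/wrist1.png

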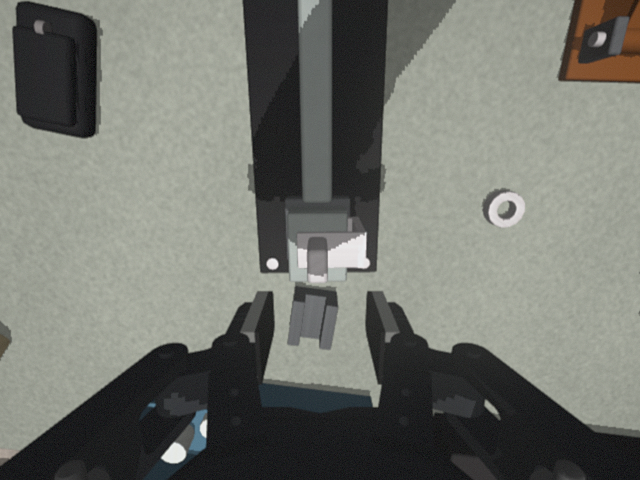

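View pics/scene1.png

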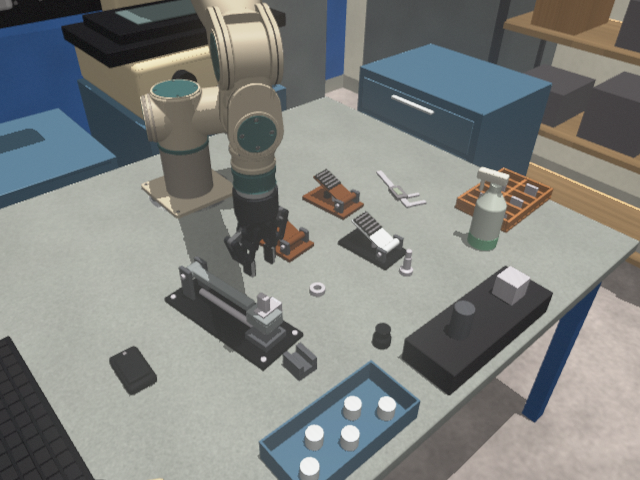

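```bash
python3 - <<'E'
from h import *
from scipy.spatial.transform import Rotation as Ro
w=np.load("pics/wcal.npz");K=w["mtx"];M=w["mount"]
R=Ro.from_euler('xyz',[179.77,-.24,-171.33],degrees=True).as_matrix();p=np.array([.5939,-.1842,.1903])
for uv in((317,272),(317,264),(317,282)):
    d=R@M[:3,:3]@np.linalg.inv(K)@[*uv,1];C=R@M[:3,3]+p;print(uv,(C+d*(.127-C[2])/d[2]).round(4))
T=np.array([.5985,-.1835,.127]);c=M[:3,:3].T@(R.T@(T-p)-M[:3,3]);print((K@c/c[2])[:2])
i=cv2.imread("pics/wrist1.png");cv2.imwrite("pics/wc.png",cv2.resize(i[190:300,260:390],None,fx=5,fy=5,interpolation=2))
E
```

```text
(317, 272) [ 0.601  -0.1862  0.127 ]
(317, 264) [ 0.5955 -0.187   0.127 ]
(317, 282) [ 0.6081 -0.1851  0.127 ]
[321.60832159 268.97156182]
```

View pics/wc.png

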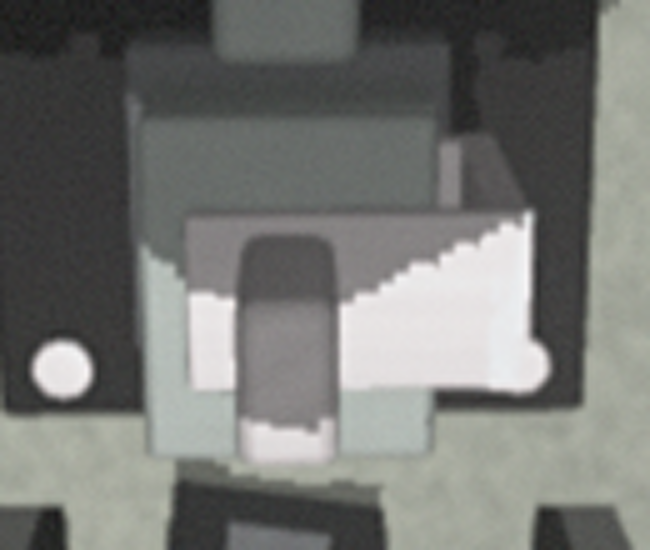

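The tab's top is at wrist (317,266), which gives about (0.597, -0.186). That is within 2 mm of the top-view estimate, so I'll descend straddling it.

servo_tool --moves '[{"gripper":0,"x":-0.003,"y":-0.001,"z":0.02,"ax":0,"ay":-0.05,"az":-0.06},{"gripper":0,"x":0,"y":0,"z":0.018,"ax":0,"ay":0,"az":0},{"gripper":0,"x":0,"y":0,"z":0.018,"ax":0,"ay":0,"az":0},{"gripper":0,"x":0,"y":0,"z":0.012,"ax":0,"ay":0,"az":0},{"gripper":0,"x":0,"y":0,"z":0.008,"ax":0,"ay":0,"az":0}]'

```text
time_s: 7.12
position: [0.5992, -0.1819, 0.1147]
orientation: [179.9, 0.3, -170.8]
ft_force: [0.1, -0.5, 0.6]
gripper_width: 0.0428
```

```bash
python3 go.py 0.598 -0.185 0.097
```

```text
t 7.125 pos [ 0.5992 -0.1819  0.1147] rpy [ 179.94    0.31 -170.75] q [-22.9  20.4 -10.   59.4   0.2 -32.1] F [ 0.09 -0.53  0.56] w 0.0428
shift tool mm [ 1.8 -2.9 17.6] turn units [0.011 0.062 0.049]
```

servo_tool --moves '[{"gripper":0,"x":0.001,"y":-0.003,"z":0.01,"ax":0,"ay":0.06,"az":0.05},{"gripper":0,"x":0.001,"y":0,"z":0.007,"ax":0,"ay":0,"az":0},{"gripper":0,"x":0,"y":0,"z":0.003,"ax":0,"ay":0,"az":0},{"gripper":0,"x":0,"y":0,"z":0.0,"ax":0,"ay":0,"az":0},{"gripper":0,"x":0,"y":0,"z":0,"ax":0,"ay":0,"az":0}]'

```text
time_s: 7.75
position: [0.598, -0.1859, 0.0934]
orientation: [180.0, 0.0, -171.1]
ft_force: [1.1, -1.0, -0.7]
gripper_width: 0.0426
```

```bash
python3 go.py 0.598 -0.185 0.097
```

```text
t 7.75 pos [ 0.598  -0.1859  0.0934] rpy [ 179.96    0.   -171.05] q [-23.2  21.7 -11.   57.4   0.  -32.1] F [ 1.08 -1.03 -0.73] w 0.0426
shift tool mm [-0.2  0.9 -3.6] turn units [ 0.008  0.001 -0.011]
```

servo_tool --moves '[{"gripper":0,"x":0,"y":0,"z":-0.005,"ax":0,"ay":0,"az":0},{"gripper":-1,"x":0,"y":0,"z":-0.001,"ax":0,"ay":0,"az":0},{"gripper":-1,"x":0,"y":0,"z":-0.001,"ax":0,"ay":0,"az":0},{"gripper":-1,"x":0,"y":0,"z":-0.001,"ax":0,"ay":0,"az":0},{"gripper":-1,"x":0,"y":0,"z":0,"ax":0,"ay":0,"az":0}]'

```text
time_s: 8.38
position: [0.5982, -0.185, 0.1018]
orientation: [179.9, 0.1, -171.0]
ft_force: [0.7, 0.5, -2.9]
gripper_width: 0.013
```

```bash
python3 go.py 0.598 -0.185 0.097
```

```text
t 8.375 pos [ 0.5982 -0.185   0.1018] rpy [ 1.7991e+02  7.0000e-02 -1.7098e+02] q [-23.2  21.2 -10.5  58.3   0.1 -32.2] F [ 0.73  0.52 -2.85] w 0.013
shift tool mm [0.2 0.  4.8] turn units [0.018 0.013 0.004]
```

Gripped (13 mm), but a little high on the tab. I'll reopen, go 5 mm lower and close again.

servo_tool --moves '[{"gripper":-0.3,"x":0,"y":0,"z":0,"ax":0,"ay":0,"az":0},{"gripper":-0.3,"x":0,"y":0,"z":0.004,"ax":0,"ay":0,"az":0},{"gripper":-1,"x":0,"y":0,"z":0.001,"ax":0,"ay":0,"az":0},{"gripper":-1,"x":0,"y":0,"z":0,"ax":0,"ay":0,"az":0},{"gripper":-1,"x":0,"y":0,"z":0,"ax":0,"ay":0,"az":0}]'

```text
time_s: 9.0
position: [0.5983, -0.185, 0.0976]
orientation: [179.9, 0.1, -171.0]
ft_force: [-0.3, 0.3, -0.6]
gripper_width: 0.0129
```

```bash
python3 go.py 0.598 -0.185 0.097
```

```text
t 9.0 pos [ 0.5983 -0.185   0.0976] rpy [ 1.7989e+02  9.0000e-02 -1.7098e+02] q [-23.2  21.4 -10.8  57.8   0.1 -32.2] F [-0.27  0.34 -0.57] w 0.0129
shift tool mm [0.3 0.  0.6] turn units [0.022 0.017 0.003]
```

servo_tool --moves '[{"gripper":-1,"x":0,"y":0.004,"z":0,"ax":0,"ay":0,"az":0},{"gripper":-1,"x":0,"y":0.005,"z":0,"ax":0,"ay":0,"az":0},{"gripper":-1,"x":0,"y":0.005,"z":0,"ax":0,"ay":0,"az":0},{"gripper":-1,"x":0,"y":0.005,"z":0,"ax":0,"ay":0,"az":0},{"gripper":-1,"x":0,"y":0.004,"z":0,"ax":0,"ay":0,"az":0}]'

```text
time_s: 9.62
position: [0.5959, -0.17, 0.0976]
orientation: [-179.1, 0.0, -171.2]
ft_force: [0.7, -8.2, -1.3]
gripper_width: 0.013
```

```bash
python3 go.py 0.5952 -0.1652 0.0976
```

```text
t 9.625 pos [ 0.5959 -0.17    0.0976] rpy [-1.7907e+02  3.0000e-02 -1.7122e+02] q [-21.5  20.6 -12.   56.9  -0.8 -30.3] F [ 0.74 -8.2  -1.34] w 0.013
shift tool mm [-0.   4.9 -0.1] turn units [-0.186  0.005 -0.043]
```

servo_tool --moves '[{"gripper":-1,"x":0,"y":0.005,"z":0,"ax":-0.1,"ay":0,"az":0},{"gripper":-1,"x":0,"y":0.004,"z":0,"ax":-0.05,"ay":0,"az":0},{"gripper":-1,"x":0,"y":0.004,"z":0,"ax":0,"ay":0,"az":0},{"gripper":-1,"x":0,"y":0.003,"z":0,"ax":0,"ay":0,"az":0},{"gripper":-1,"x":0,"y":0.003,"z":0,"ax":0,"ay":0,"az":0}]'

```text
time_s: 10.25
position: [0.5951, -0.1651, 0.0976]
orientation: [-178.1, -0.1, -171.5]
ft_force: [1.2, -12.3, -2.0]
gripper_width: 0.0129
```

```bash
python3 go.py 0.5952 -0.1652 0.0976;  python3 - <<'E'
from station import vision
import cv2
for n in("wrist","scene"):
    p,d=vision.read_camera(n);cv2.imwrite(f"pics/{n}2.png",p)
E
```

```text
t 10.25 pos [ 0.5951 -0.1651  0.0976] rpy [-1.7814e+02 -5.0000e-02 -1.7153e+02] q [-20.7  20.2 -12.6  56.4  -1.6 -29.2] F [  1.24 -12.29  -2.  ] w 0.0129
shift tool mm [-0.1 -0.1  0. ] turn units [-0.371 -0.013 -0.107]
```

View pics/wrist2.png

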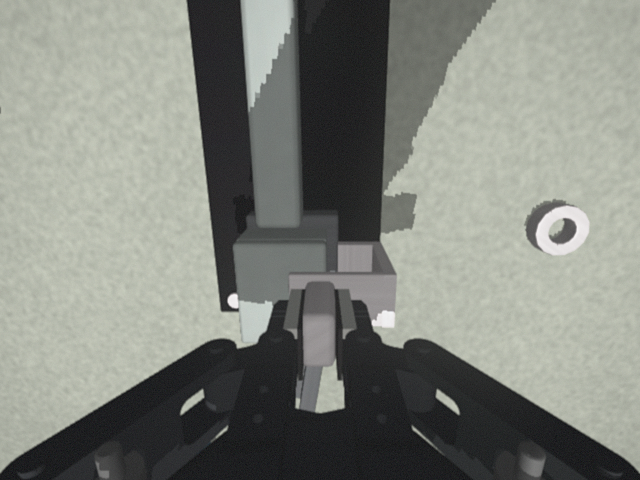

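View pics/scene2.png

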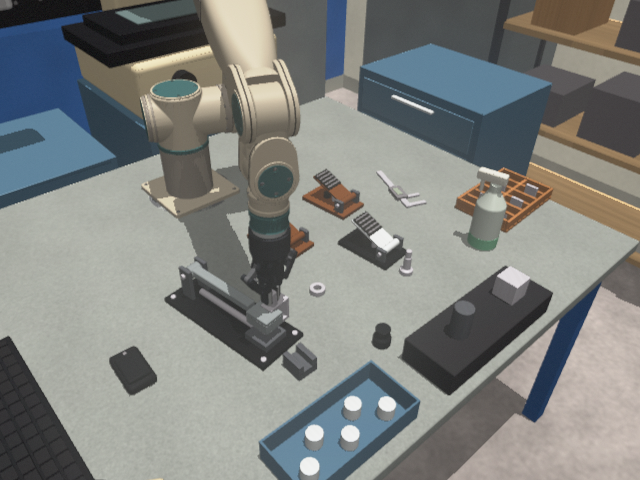

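Wrist view: the tab at (318,320) is in the jaws with the latch plate shifted fully sideways. That is 20 mm of travel and 12 N at the stop. The scene view shows the pedal back up at (375,232). Now I'll lift along the arc while keeping the sideways pull.

servo_tool --moves '[{"gripper":-1,"x":0.0007,"y":0.003,"z":-0.005,"ax":-0.1,"ay":-0.25,"az":0},{"gripper":-1,"x":0.0007,"y":0.003,"z":-0.007,"ax":-0.1,"ay":-0.35,"az":0},{"gripper":-1,"x":0.0007,"y":0.003,"z":-0.007,"ax":-0.1,"ay":-0.35,"az":0},{"gripper":-1,"x":0.0007,"y":0.003,"z":-0.007,"ax":-0.1,"ay":-0.35,"az":0},{"gripper":-1,"x":0.0007,"y":0.003,"z":-0.007,"ax":-0.1,"ay":-0.35,"az":0}]'

```text
time_s: 10.98
position: [0.5893, -0.166, 0.1292]
orientation: [-178.9, 8.2, -171.6]
ft_force: [1.2, -12.1, -5.5]
gripper_width: 0.0133
```

```bash
cat > arc.py <<'E'
from station import telemetry
import numpy as np
from scipy.spatial.transform import Rotation as Ro
o=telemetry.get_obs();R=Ro.from_euler('xyz',o['orientation'],degrees=True).as_matrix();p=o['position']
yaw=np.radians(9);u=np.array([np.cos(yaw),np.sin(yaw),0]);v=np.array([-u[1],u[0],0]);piv=np.array([.3914,-.2156,.075])
d=p-piv;x,z=d@u,d[2];th=np.arctan2(z,x)-np.arctan2(.0226,.207)
print(o['time_s'],p.round(4),o['orientation'].round(2),"lat",round(d@v,4),"r",round(np.hypot(x,z),4),"theta",th.round(4),"socket z",(.075+.21*np.sin(th)-.013*np.cos(th)).round(4),"tool tilt",np.arcsin((-R[:,2])@u).round(3),"F",o['ft_force'].round(1),"w",o['gripper_width'].round(4))
E
python3 arc.py
```

```text
Traceback (most recent call last):
  File "arc.py", line 7, in <module>
    print(o['time_s'],p.round(4),o['orientation'].round(2),"lat",round(d@v,4),"r",round(np.hypot(x,z),4),"theta",th.round(4),"socket z",(.075+.21*np.sin(th)-.013*np.cos(th)).round(4),"tool tilt",np.arcsin((-R[:,2])@u).round(3),"F",o['ft_force'].round(1),"w",o['gripper_width'].round(4))
                                                                                                                                                                                                                                                                  ^^^^^^^^^^^^^^^^^^^^^^^^
AttributeError: 'float' object has no attribute 'round'
```

```bash
sed -i "s/o\['gripper_width'\].round(4)/round(o['gripper_width'],4)/" arc.py; python3 arc.py
```

```text
10.975 [ 0.5893 -0.166   0.1292] [-178.93    8.22 -171.62] lat 0.018 r 0.2103 theta 0.1517 socket z 0.0939 tool tilt -0.143 F [  1.2 -12.1  -5.5] w 0.0133
```

Consistent with the arc (theta about 0.15). I'll continue.

servo_tool --moves '[{"gripper":-1,"x":0.0007,"y":0.003,"z":-0.007,"ax":0,"ay":-0.35,"az":0},{"gripper":-1,"x":0.0007,"y":0.003,"z":-0.007,"ax":0,"ay":-0.35,"az":0},{"gripper":-1,"x":0.0007,"y":0.003,"z":-0.007,"ax":0,"ay":-0.35,"az":0},{"gripper":-1,"x":0.0007,"y":0.003,"z":-0.007,"ax":0,"ay":-0.35,"az":0},{"gripper":-1,"x":0.0007,"y":0.003,"z":-0.007,"ax":0,"ay":-0.35,"az":0}]'

```text
time_s: 11.6
position: [0.5778, -0.168, 0.1617]
orientation: [-177.1, 17.1, -171.7]
ft_force: [1.8, -15.4, -7.4]
gripper_width: 0.0129
```

```bash
python3 arc.py
```

```text
11.6 [ 0.5778 -0.168   0.1617] [-177.1    17.08 -171.72] lat 0.0178 r 0.2103 theta 0.3165 socket z 0.128 tool tilt -0.297 F [  1.8 -15.4  -7.4] w 0.0129
```

servo_tool --moves '[{"gripper":-1,"x":0.0007,"y":0.002,"z":-0.006,"ax":0,"ay":-0.3,"az":0},{"gripper":-1,"x":0.0005,"y":0.002,"z":-0.004,"ax":0,"ay":-0.2,"az":0},{"gripper":-1,"x":0,"y":0.001,"z":-0.001,"ax":0,"ay":0,"az":0},{"gripper":-1,"x":0,"y":0.001,"z":-0.001,"ax":0,"ay":0,"az":0},{"gripper":-1,"x":0,"y":0.001,"z":-0.001,"ax":0,"ay":0,"az":0}]'

```text
time_s: 12.22
position: [0.5728, -0.169, 0.1722]
orientation: [-176.6, 19.9, -172.0]
ft_force: [3.6, -11.1, -8.1]
gripper_width: 0.0128
```

```bash
python3 arc.py; python3 - <<'E'
from station import vision
import cv2
for n in("top","scene","wrist"):
    p,d=vision.read_camera(n);cv2.imwrite(f"pics/{n}3.png",p)
E
python3 arc.py
```

```text
12.225 [ 0.5728 -0.169   0.1722] [-176.56   19.87 -171.96] lat 0.0176 r 0.2102 theta 0.3718 socket z 0.1392 tool tilt -0.345 F [  3.6 -11.1  -8.1] w 0.0128
12.375 [ 0.5728 -0.1691  0.1722] [-176.56   19.87 -171.96] lat 0.0176 r 0.2102 theta 0.3716 socket z 0.1391 tool tilt -0.345 F [  2.5 -11.4  -6.8] w 0.0133
```

View pics/scene3.png

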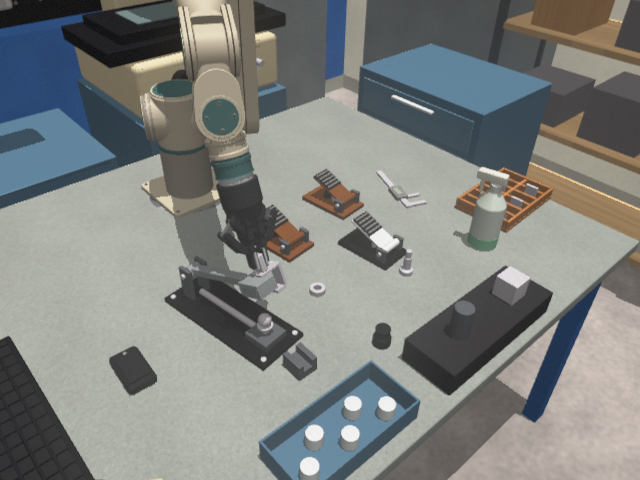

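View pics/wrist3.png

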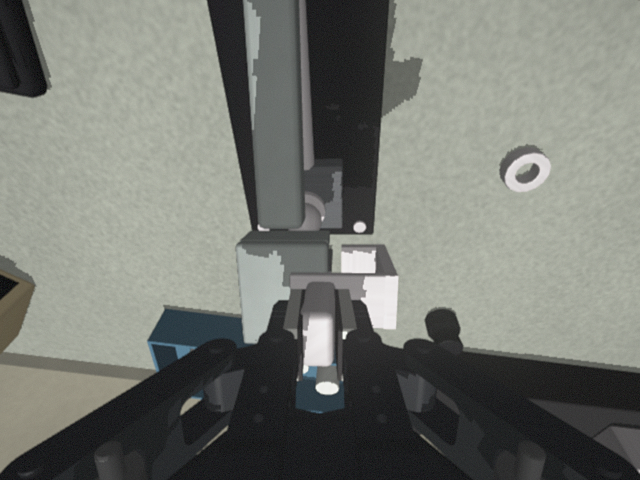

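View pics/top3.png

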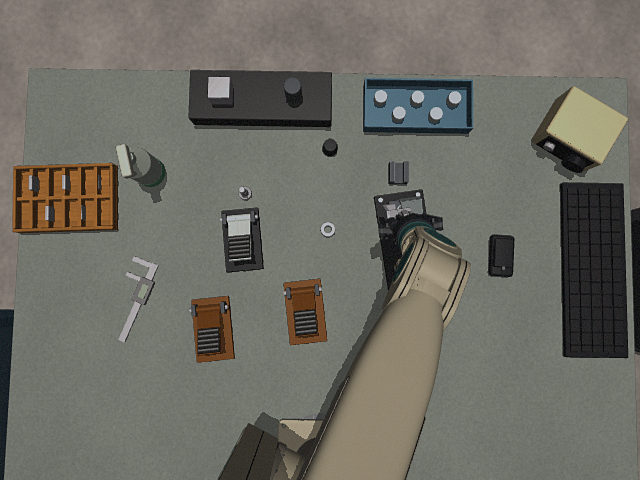

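The ball is bare at scene (265,322) and the coupler is raised in the gripper at (262,283). The pedal is up, the bystanders are where they were, and the pose is steady between readings. I'll hand in.

```bash
python3 -c "
from station import close_job
print(close_job())"
```

```text
the job is handed in; nothing more can be done
None
```

I set the brake, released the latch and lifted the drawbar off the ball. I handed the job in at about 12.4 s with the drawbar still raised in the gripper. The hand-in reports no verdict, so the checks below are my own measurements.

- **Brake:** I pressed the black brake's pedal to its stop twice. Force peaked at about 38 N with the fingertips at z of about 0.047 m. It eased to about 8 N at 0.048 m, so I pressed again at about 23 N, then let the pedal come back up.
- **Latch:** I pinched the latch tab and pulled it about 20 mm sideways to its stop (12 N) with the coupler still down on the ball.
- **Lift:** I raised the drawbar along its arc to about 0.37 rad. That puts the socket at about 139 mm by calculation from the tool pose, against the 112 mm needed.
- **Last checks:** Two readings 0.15 s apart gave the same pose, with the tab still in the jaws (about 13 mm) under load. The pictures show the ball bare, the pedal up and no visible shift of the loose things.
- **Disagreements:** Two estimates of the tab's position differed by about 2 mm. My first grip was a little high on the tab, so I re-gripped about 4 mm lower before pulling. The first move call was refused because its rows left out some fields, and nothing moved.

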